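# Check the stepped block in the bench gauge

## Robot

A 6-joint arm with a two-finger parallel gripper is mounted at the origin on a cart in front of the work surface, level with it; the furniture and walls round the work are solid. World frame = base frame: x ahead of the robot, y to its left, z up, the work surface at z = 0. Lengths are in m, angles in rad, forces in N, time in s.
With the tool pointing down it reaches from about 0.25 to 0.725 m from the base axis. Payload 4 kg.
Tool frame: the origin (TCP) lies on the centre line of the jaws, within the pads' length; the fingertips stand 17 mm ahead of it and the grasp point (between the pads) lies 2 mm behind it; z points along the fingers, y is the line along which they close (so a half turn about z gives the same grasp; the last joint's range is limited). The gripper opens to 85 mm and grips with 20 to 120 N. Pads are 22 mm wide; open, the fingers measure 114 mm over their backs; the gripper's body (76 mm by 85 mm) begins 54 mm behind the grasp point. The pads swing forward as they close: fully open they stand 13 mm farther back than shut.
Start: joints at [1.287, 0.241, 0.005, 1.335, 0, 1.571], TCP at [0.14, 0.48, 0.248] pointing down, gripper open.
Joint ranges: [-2.72, 2.72], [-1.05, 1.87], [-1.09, 1.28], [-1.99, 2.15], [-1.42, 1.44], [-3.14, 3.14]. Speed limits (rad/s): [2.79, 2.79, 3.14, 3.14, 3.14, 3.14].

## Interface

Orientations are given as a unit quaternion [x, y, z, w].
In Python, from workcell import get_obs, imaging, order gives the robot as it stands.
- The arm moves only by the tool apply_moves, never from a script. Its argument "targets" is a list that holds one entry, the list of rows, each a list of 5 numbers: the shift along the world's x, y, z in units of 40 mm (1.0 is 40 mm), then the turn about the world's z in degrees, then the gripper command: -1 is shut, 1 is fully open, values between are in proportion. In form: [[[dx, dy, dz, turn, fingers], ...]]. A call has 1 to 8 rows; each row shifts and turns the commanded pose from where the row before left it; what a row does not reach is not made up. A row lasts 1/12 s, in which the tool goes at most 41.7 mm and 7.16 degrees, less where a joint would pass 70% of its speed; a pose out of reach is approached as far as the arm can. A call is refused whole if a number of a shift passes 1 or a number of a turn 7.16, either way. A call with a gripper value outside its range is refused whole. The fingers move at their own pace and stop on an object; the grip force is fixed at half the most. Time passes only in rows, so rows that do not move let the fingers close. It gives the time, the measured TCP pose, the force, the opening and the grip force at its end, in the units of the state.
- get_obs(): the state, without advancing time (a new reading comes with each control period).
- imaging.camera(name): name is "side" or "top"; returns (picture, depth): 480x640x3 uint8, blue, green, red; 480x640 float32, m along the optical axis (not along the pixel's ray), 0 where there is no reading.
- imaging.get_calibration(name): a dict with "camera_matrix" (3x3 intrinsics, pixels), "k1" (the pictures are not rectified: a ray, as slopes to the right and down, at radius r is drawn at 1 + k1 r^2 times it, then the intrinsics apply), "eye" and "rotation" of the camera in the world. Camera axes: x right, y down, z forward; pixel columns grow to the right and rows downward; lengths in m; the calibration is good to about 2 mm. A picture is of the moment at which its call begins. get_calibration takes no time and is no camera call.
- order.job_done(): hands the job in; it is judged then, once.
The state is a dict: "clock": time; "joint_pos": joint angles; "joint_vel": joint speeds; "tau": joint torques, N m; "eef_pos": TCP position; "tool_rot": TCP orientation; "ft_force": force on the tool from outside, world axes, zero at the start; "ft_torque": the same for the moment, N m; "grip_width": finger opening in m; "grasp_force": force on a finger pad.
Only numpy, scipy, OpenCV 4.12 (cv2) and the standard library are available. Lean on these libraries where they do the work, as an engineer would, in place of code of your own. Each camera call takes 0.05 s, during which the arm holds its last target. There are 200 camera calls.

## Task

Take the graphite block with the step in its top out of the rack, stand it on the open bench and let go, then take it by its other pair of sides (the gauge has no room for fingers at the faces the rack offers) and stand it in the bench gauge with its longer width between jaw and anvil. Slide the jaw gently shut until the block is held and the dial needle rests between the two long marks, then let go. Leave the other two blocks in the rack.

Things in the scene. Friction and masses are not known exactly. Their poses are not given: they have to be found in the camera images.
- stepped_block: Dark graphite block, 54 mm (its x) by 34 mm (its y) by 70 mm tall (z up), 0.23 kg. Origin: centre of its underside. A step is milled in its top: 70 mm high at -x, 52 mm high from x = -1 mm to +x. Starts upright in any one of the rack's three stalls. A good grip height is 45 mm above its underside.
- plain_block: Same graphite and outer size, flat top, no step. Origin: centre of its underside. Stands in another stall; stays there.
- slotted_block: Same graphite and outer size, an 18 mm wide and 18 mm deep slot across the middle of its top. Origin: centre of its underside. Stands in another stall; stays there.
- rack: Wooden rack fixed to the bench, 64 (x) by 134 mm (y), floor 8 mm thick. Origin: centre of its underside. Stalls at y = -43, 0, +43 mm, 38 mm wide; the 5 mm dividers, 44 mm deep, reach z = 80 mm, above the blocks (78 mm), and wall in their 34 mm width. Front and back are open: the faces 54 mm apart stand free. Blocks' axes lie along the rack's.
- gauge: Bench gauge (fixed caliper): grey base 252 mm long (x -135 to +117) by 66 mm wide; its flat top, z = 12 mm, is the bed for the block. Origin: on the bench, on the centre line. x runs along the slide from the sliding jaw (-x) to the sprung anvil (+x). The block stands midway between jaw and anvil at y = 0, its x axis along the gauge's, either way round.
- jaw (a joint): Travel of the sliding jaw in m; 0 fully open (84 mm between jaw and anvil), growing as it closes, to 0.060; starts 0 to 0.012. The 54 mm block is touched on both sides at about 0.030. Slides with about 10 N of friction and stays where it is left.
- jaw_face (a point): Middle of the steel face of the sliding jaw, a plate 30 mm wide that reaches z = 82 mm, as high as a block on the bed. It lies at gauge x = -54 mm + joint jaw.
- anvil_face (a point): Middle of the steel face of the sprung anvil, a plate like the jaw's facing it. It lies at gauge x = +30 mm + joint anvil.
- jaw_post (a point): Centre of the top of the black upright post by which the jaw is slid: 16 x 16 mm, z = 35 to 80 mm above the bench, on the jaw's foot (40 mm wide, up to z = 35 mm), 58 mm behind the jaw face. Can be pinched across the gauge (along its y), fingertips 45 mm above the bench, and slid along the gauge's +x.
- anvil (a joint): How far the sprung anvil is pushed back, in m: 0 at rest to 0.006 at its stop; 1500 N/m, so 3 mm is about 4.5 N. The two long dial marks stand for 0.002 and 0.005; the middle is 0.0035.
- needle (a joint): Angle of the black dial needle in rad, geared to the anvil: 300 rad per m. 0 at rest (first tick, pointing to the gauge's +y), turning anticlockwise seen from above; short ticks each 0.3 rad, long marks at 0.6 and 1.5 rad.
- dial (a point): Centre of the round white dial, 53 mm across, face up, on a grey housing behind the anvil (gauge x 52 to 112 mm, 60 mm wide, up to z = 71 mm).
- open_bench (a point): A point on the bench top (z = 0) in front of the gauge. The bench from 20 mm nearer to 20 mm farther in x, and from 130 mm right to 120 mm left of it in y, is bare, save where gauge or rack reach into it; bystanders lie behind gauge and rack and near the edges of the bench.
Things that resemble listed ones, but are neither listed nor needed, are in the scene too. Leave any blue or pink look-alike of the stepped_block alone.

How it is judged:
By the outcome, as a careful person would: the job done as asked, in the order asked, and still so for the second after the job is handed in, with the robot touching nothing.
It also fails if it takes over 64 s, if anything falls off the work surface, if the arm or the gripper's body presses on something with over 40 N, if the wrist force passes 120 N, or if a joint passes its speed limit or range.

## Working session

There is one attempt and no reset: what is moved stays moved. The work goes in short steps, Python scripts to look and compute and a tool call to move; the robot and the scene stay as the last step left them, time stands still between calls to the robot, and variables do not carry over. Pictures are saved under pics/ and viewed, at most 10 in all, crops included, and the job is handed in when it is done.

Besides the shell and the picture viewer there is one more tool, called after "Request:" as name(argument=value, ...), one argument or row to a line, values as JSON. apply_moves: Moves the arm, as the interface text tells. Its arguments: {"type":"object","properties":{"targets":{"type":"array","items":{"type":"array","items":{"type":"array","items":{"type":"number"}}}}},"required":["targets"]}

```bash
mkdir -p pics
cat > h.py <<'E'
import numpy as np, cv2
from workcell import get_obs, imaging, order
def cam(n): return imaging.camera(n)
def rays(n,px):
    c=imaging.get_calibration(n);K=np.array(c["camera_matrix"],float)
    d=cv2.undistortPoints(np.array(px,float).reshape(-1,1,2),np.eye(3)@K,None).reshape(-1,2)
    k=c["k1"];u=d.copy()
    for _ in range(20): u=d/(1+k*(u**2).sum(1,keepdims=True))
    return np.array(c["eye"],float),np.c_[u,np.ones(len(u))],np.array(c["rotation"],float)
def onz(n,px,z):
    e,r,R=rays(n,px);w=r@R.T;t=(z-e[2])/w[:,2];return e+t[:,None]*w
def cloud(n,D):
    v,u=np.mgrid[0:480,0:640];e,r,R=rays(n,np.c_[u.ravel(),v.ravel()])
    P=(r*D.reshape(-1,1))@R.T+e;P[D.ravel()==0]=np.nan
    return P.reshape(480,640,3)
E
python3 - <<'E'
from h import *
for n in("top","side"):
    I,D=cam(n);cv2.imwrite(f"pics/{n}0.png",I);np.save(f"{n}D.npy",D)
    c=imaging.get_calibration(n);print(c);P=cloud(n,D);print(P[240,320])
o=get_obs();print(o)
E
```

```text
{'camera_matrix': array([[559.18585074,   0.        , 315.08938772],
       [  0.        , 559.18585074, 241.74907041],
       [  0.        ,   0.        ,   1.        ]]), 'k1': -0.12058581351778008, 'eye': array([0.43395701, 0.11796417, 1.12390244]), 'rotation': array([-0.69967363,  0.71388162, -0.0110068 ,  0.02662141])}Traceback (most recent call last):
  File "<stdin>", line 4, in <module>
  File "h.py", line 14, in cloud
    P=(r*D.reshape(-1,1))@R.T+e;P[D.ravel()==0]=np.nan
      ~~~~~~~~~~~~~~~~~~~^~~~
ValueError: matmul: Input operand 1 has a mismatch in its core dimension 0, with gufunc signature (n?,k),(k,m?)->(n?,m?) (size 4 is different from 3)
```

View pics/top0.png

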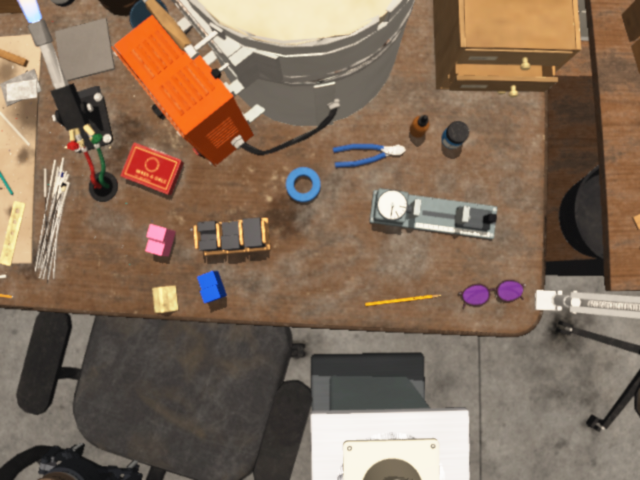

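The top view shows the rack at about (231,236) with three dark blocks. The gauge runs from (375,205) to (495,222), with the dial at (392,207) and the post at (490,218). A blue look-alike is at (210,287) and a pink one at (158,240). The rotation is a quaternion, so I'll fix the helper.

```bash
sed -i 's/np.array(c\["rotation"\],float)$/Rot.from_quat(c["rotation"]).as_matrix()/; 1i from scipy.spatial.transform import Rotation as Rot' h.py
python3 - <<'E'
from h import *
n="top"
I,D=cam(n);np.save("topD.npy",D);cv2.imwrite("pics/topraw.png",I);P=cloud(n,D)
for p in[(320,240),(231,236),(208,236),(253,233),(392,207),(463,214),(490,218),(380,250)]:print(p,P[p[1],p[0]].round(3))
I2,D2=cam("side");cv2.imwrite("pics/side0.png",I2);np.save("sideD.npy",D2);print(cloud("side",D2)[240,320], imaging.get_calibration("side")["eye"])
a=cv2.resize(I[205:265,180:280],None,fx=8,fy=8,interpolation=cv2.INTER_CUBIC)
cv2.imwrite("pics/crack.png",a)
o=get_obs();print({k:np.round(v,3) for k,v in o.items()})
E
```

```text
(320, 240) [0.497 0.132 0.002]
(231, 236) [0.504 0.299 0.08 ]
(208, 236) [0.506 0.347 0.057]
(253, 233) [0.509 0.257 0.076]
(392, 207) [ 0.553 -0.006  0.072]
(463, 214) [ 0.536 -0.139  0.08 ]
(490, 218) [ 0.528 -0.189  0.082]
(380, 250) [0.475 0.012 0.002]
[ 0.54106648  0.19962504 -0.00190932] [ 0.0873109  -0.62359526  0.80652419]
{'clock': np.float64(0.15), 'joint_pos': array([1.287, 0.241, 0.004, 1.335, 0.   , 1.571]), 'joint_vel': array([-0.   , -0.001,  0.004, -0.001, -0.001,  0.001]), 'tau': array([ 0.0000e+00, -3.7264e+01,  2.5264e+01,  1.2000e-02,  0.0000e+00,
        0.0000e+00]), 'eef_pos': array([0.14 , 0.48 , 0.248]), 'tool_rot': array([ 0.141,  0.99 , -0.001, -0.   ]), 'ft_force': array([ 0.904, -0.659, -1.132]), 'ft_torque': array([0.005, 0.035, 0.044]), 'grasp_force': np.float64(0.0), 'grip_width': np.float64(0.086)}
```

View pics/side0.png

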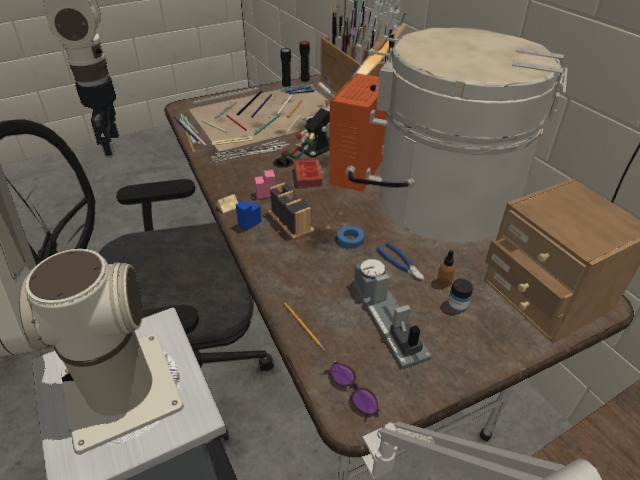

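View pics/crack.png

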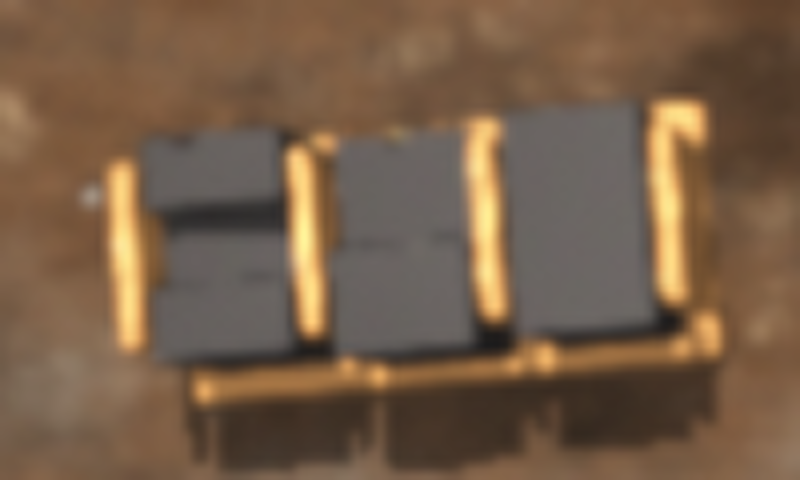

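The side view shows the same layout, with the arm at upper left. In the rack crop, the left block (around px 208,236) has a dark slot across it, so it's the slotted one. The middle block (231,236) has a seam halfway across, which suggests the step. The right block (253,233) is flat, so plain. Next I'll check heights by depth and fit the poses.

Run:
```python
from h import *
I=cv2.imread("pics/topraw.png");D=np.load("topD.npy");P=cloud("top",D)
g=I.astype(int);dark=(g.max(2)-g.min(2)<30)&(g.max(2)<135)
for u in(207,230,252):print(u,[(v,round(float(P[v,u,2]),3)) for v in range(218,252,2)])
def fit(m,name,zmin,zmax,box):
    u0,v0,u1,v1=box;M=np.zeros(m.shape,bool);M[v0:v1,u0:u1]=1
    M&=m&(P[...,2]>zmin)&(P[...,2]<zmax)
    q=P[M];r=cv2.minAreaRect((q[:,:2]*1000).astype(np.float32));print(name,M.sum(),np.round(r[0],1),np.round(r[1],1),round(r[2],2),"z",np.median(q[:,2]).round(4));return q
allm=np.ones(D.shape,bool)
fit(allm,"racktop",.05,.1,(185,210,280,262))
fit(dark,"L",.05,.1,(195,215,217,255));fit(dark,"M",.05,.1,(220,215,243,255));fit(dark,"Mhi",.072,.1,(220,215,243,255));fit(dark,"R",.05,.1,(243,215,263,255))
fit(allm,"gaugeall",.006,.12,(360,180,505,250))
fit(allm,"base",.008,.016,(360,180,505,250))
fit(allm,"dial",.066,.076,(365,180,415,235))
q=fit(allm,"jaw",.074,.1,(450,195,478,235))
fit(allm,"post",.074,.1,(480,200,505,235));fit(allm,"anvil",.074,.1,(408,195,440,235))
v,u=np.where((g.min(2)>190)&(np.arange(640)[None]>360)&(np.arange(640)[None]<415)&(np.arange(480)[:,None]>185)&(np.arange(480)[:,None]<230))
e=cv2.minAreaRect(np.c_[u,v].astype(np.float32));print("white dial px",e,onz("top",[e[0]],.072))
a=cv2.resize(I[180:250,365:505],None,fx=5.7,fy=5.7,interpolation=cv2.INTER_CUBIC);cv2.imwrite("pics/cg.png",a)
```

```text
207 [(218, -0.001), (220, -0.0), (222, 0.077), (224, 0.079), (226, 0.078), (228, 0.077), (230, 0.077), (232, 0.061), (234, 0.058), (236, 0.062), (238, 0.059), (240, 0.077), (242, 0.078), (244, 0.08), (246, 0.079), (248, 0.078), (250, 0.048)]
230 [(218, 0.001), (220, 0.003), (222, 0.058), (224, 0.058), (226, 0.061), (228, 0.062), (230, 0.061), (232, 0.06), (234, 0.06), (236, 0.079), (238, 0.08), (240, 0.081), (242, 0.077), (244, 0.079), (246, 0.075), (248, 0.077), (250, 0.021)]
252 [(218, 0.078), (220, 0.076), (222, 0.078), (224, 0.077), (226, nan), (228, 0.081), (230, 0.076), (232, 0.076), (234, 0.082), (236, 0.077), (238, 0.078), (240, 0.076), (242, nan), (244, 0.077), (246, 0.075), (248, 0.004), (250, 0.009)]
racktop 2016 [508.4 302.6] [ 56.3 136.6] 2.86 z 0.0771
L 478 [506.9 345.3] [54.  33.5] 2.66 z 0.0769
M 457 [506.8 302.5] [53.8 33.9] 6.59 z 0.0749
Mhi 238 [493.4 301. ] [25.9 34.6] 3.75 z 0.0782
R 497 [511.2 259.3] [53.6 34.5] 3.78 z 0.0781
gaugeall 4141 [544.1 -91.3] [279.5 139.4] 88.94 z 0.0175
base 1935 [544.9 -95.5] [252.7  66.4] 81.26 z 0.0121
dial 668 [557.6 -11.8] [69.3 57. ] 80.91 z 0.069
jaw 114 [ 537.  -142.8] [12.4 28.9] 78.26 z 0.0814
post 70 [ 528. -194.] [17.7 15.4] 86.4 z 0.0796
anvil 111 [551.5 -51.1] [12.2 29.9] 81.24 z 0.0819
white dial px ((395.0289611816406, 203.4216766357422), (27.423870086669922, 34.3261604309082), 76.60750579833984) [[ 0.55966117 -0.01191255  0.072     ]]
```

View pics/cg.png

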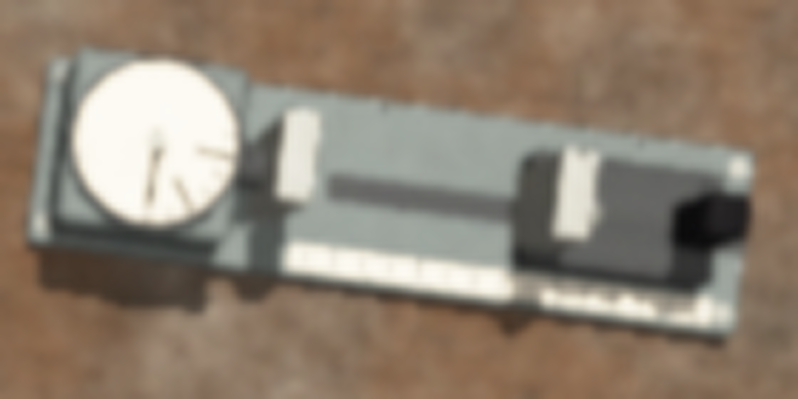

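Named: the slotted block is at px (207,236) with z 78/60/78, and the plain block at (252,233) with z 78 throughout. The middle block at (230,236) has z 60 on its far half and 78 on its near half, so it's the stepped_block. It sits at about (507.5, 302.3) mm, yaw about 3°, with +x away from the robot.

The gauge crop shows the dial at left with the needle pointing down (rest). The jaw plate is white at crop (578,195), and the post is black at the right. The gauge origin is about (546,-87) mm, with its x axis at about 81° and the jaw at about 3 mm. The base measures 252.7×66.4 mm, as it should.

I'll move above the rack now.

Request:
apply_moves(
  targets=[
    [[0.76, -0.37, 0, -5.9, 1], [0.76, -0.37, 0, -5.9, 1], [0.76, -0.37, 0, -5.9, 1], [0.76, -0.37, 0, -5.9, 1], [0.76, -0.37, 0, -5.9, 1], [0.76, -0.37, -0.2, -5.9, 1], [0.76, -0.37, -0.3, -5.9, 1], [0.76, -0.37, -0.4, -5.9, 1]],
  ],
)

```text
clock: 0.82
eef_pos: [0.385, 0.3611, 0.2128]
tool_rot: [0.528, 0.849, 0.001, 0.0]
ft_force: [-0.0, 0.8, 0.2]
grip_width: 0.0854
grasp_force: 0.0
```

Request:
apply_moves(
  targets=[
    [[0.76, -0.37, -0.4, -5.9, 1], [0.76, -0.37, -0.4, -5.9, 1], [0.76, -0.37, -0.4, -5.9, 1], [0.76, -0.37, -0.2, -5.9, 1], [0, 0, 0, 0, 1], [0, 0, 0, 0, 1]],
  ],
)

```text
clock: 1.32
eef_pos: [0.5055, 0.3008, 0.1546]
tool_rot: [0.69, 0.724, -0.001, -0.0]
ft_force: [-0.2, 0.3, 1.4]
grip_width: 0.085
grasp_force: 0.0
```

```bash
cat >> h.py <<'E'
def st():
    o=get_obs();R=Rot.from_quat(o["tool_rot"]).as_matrix();y=R[:,1]
    print("t",round(float(o["clock"]),2),"tcp",np.round(o["eef_pos"]*1000,1),"yang",round(float(np.degrees(np.arctan2(y[1],y[0]))),2),"tz",R[:,2].round(3),"F",np.round(o["ft_force"],1),"w",round(float(o["grip_width"])*1000,1),"gf",o["grasp_force"],"j",np.round(o["joint_pos"],2))
E
python3 -c "
from h import *;st()"
```

```text
t 1.32 tcp [505.5 300.8 154.6] yang 2.79 tz [-0.003 -0.001 -1.   ] F [-0.2  0.3  1.4] w 85.0 gf 0.0 j [0.54 0.47 0.09 1.19 0.   2.06]
```

Request:
apply_moves(
  targets=[
    [[0.05, 0.04, -0.6, 0, 1], [0, 0, -0.7, 0, 1], [0, 0, -0.65, 0, 1], [0, 0, -0.4, 0, 1], [0, 0, -0.24, 0, 1], [0, 0, 0, 0, 1], [0, 0, 0, 0, 0.3], [0, 0, 0, 0, -1]],
  ],
)

```text
clock: 1.98
eef_pos: [0.5075, 0.3051, 0.0544]
tool_rot: [0.688, 0.725, 0.001, 0.0]
ft_force: [0.3, 0.6, 1.2]
grip_width: 0.0637
grasp_force: 0.0
```

Request:
apply_moves(
  targets=[
    [[0, 0, 0, 0, -1], [0, 0, 0, 0, -1], [0, 0, 0, 0, -1], [0, 0, 0, 0, -1], [0, 0, 0, 0, -1], [0, 0, 0, 0, -1]],
  ],
)

```text
clock: 2.48
eef_pos: [0.5081, 0.305, 0.0549]
tool_rot: [0.689, 0.725, 0.002, 0.0]
ft_force: [-0.7, 0.9, 6.1]
grip_width: 0.0529
grasp_force: 65.2
```

```bash
python3 -c "
from h import *;st()"
```

```text
t 2.48 tcp [508.1 305.   54.9] yang 2.95 tz [ 0.003  0.003 -1.   ] F [-0.7  0.9  6.1] w 52.9 gf 65.20379394292831 j [ 0.54  0.56 -0.04  0.97  0.    2.06]
```

Held at 52.9 mm, as expected. Lifting.

Request:
apply_moves(
  targets=[
    [[0, 0, 0.2, 0, -1], [0, 0, 0.4, 0, -1], [0, 0, 0.6, 0, -1], [0, 0, 0.6, 0, -1], [0, 0, 0.6, 0, -1], [0, 0, 0.2, 0, -1], [0, 0, 0, 0, -1], [0, 0, 0, 0, -1]],
  ],
)

```text
clock: 3.15
eef_pos: [0.5067, 0.3038, 0.1564]
tool_rot: [0.689, 0.725, -0.0, 0.0]
ft_force: [0.1, -0.1, -2.0]
grip_width: 0.0531
grasp_force: 64.0
```

Run:
```python
from h import *
st();I,D=cam("side");cv2.imwrite("pics/s1.png",cv2.resize(I[100:300,170:380],None,fx=2.8,fy=2.8))
```

```text
t 3.15 tcp [506.7 303.8 156.4] yang 2.93 tz [-0. -0. -1.] F [ 0.1 -0.1 -2. ] w 53.1 gf 63.964746594429016 j [ 0.54  0.47  0.1   1.2  -0.    2.06]
```

View pics/s1.png

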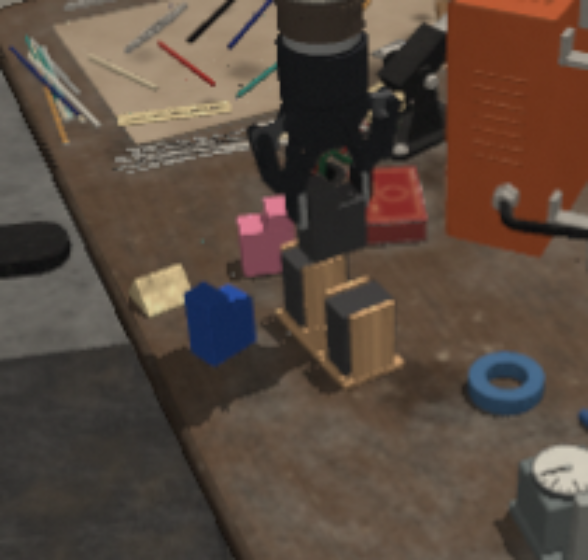

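The crop shows the block held upright between the fingers at (332,215), clear of the rack, with the other two blocks still in their stalls. Carrying it to the open bench at (445,40) and turning it +78°.

Request:
apply_moves(
  targets=[
    [[-0.1, -0.4, 0, 6.5, -1], [-0.13, -0.55, 0, 6.5, -1], [-0.13, -0.55, 0, 6.5, -1], [-0.13, -0.55, 0, 6.5, -1], [-0.13, -0.55, 0, 6.5, -1], [-0.13, -0.55, 0, 6.5, -1], [-0.13, -0.55, 0, 6.5, -1], [-0.13, -0.55, -0.1, 6.5, -1]],
  ],
)

```text
clock: 3.87
eef_pos: [0.4651, 0.1327, 0.1512]
tool_rot: [0.298, 0.954, -0.001, -0.001]
ft_force: [1.2, -1.0, -1.6]
grip_width: 0.053
grasp_force: 63.8
```

Request:
apply_moves(
  targets=[
    [[-0.13, -0.55, -0.2, 6.5, -1], [-0.13, -0.55, -0.3, 6.5, -1], [-0.13, -0.55, -0.4, 6.5, -1], [-0.13, -0.6, -0.4, 6.5, -1], [-0.1, -0.2, -0.4, 0, -1], [0, 0, 0, 0, -1], [0, 0, 0, 0, -1]],
  ],
)

```text
clock: 4.45
eef_pos: [0.4395, 0.0356, 0.083]
tool_rot: [0.08, 0.997, -0.0, -0.003]
ft_force: [0.6, 0.0, -1.6]
grip_width: 0.0528
grasp_force: 63.8
```

```bash
python3 -c "
from h import *;st()"
```

```text
t 4.45 tcp [439.5  35.6  83. ] yang 80.84 tz [-0.005  0.    -1.   ] F [ 0.6  0.  -1.6] w 52.8 gf 63.812790513038635 j [ 0.08  0.28 -0.41  0.88  0.    0.24]
```

Request:
apply_moves(
  targets=[
    [[0, 0, -0.3, 0, -1], [0, 0, -0.3, 0, -1], [0, 0, -0.12, 0, -1], [0, 0, -0.05, 0, -1], [0, 0, 0, 0, -1]],
  ],
)

```text
clock: 4.87
eef_pos: [0.4418, 0.0366, 0.0539]
tool_rot: [0.078, 0.997, 0.0, -0.0]
ft_force: [-0.2, -0.4, -2.1]
grip_width: 0.0532
grasp_force: 63.9
```

Request:
apply_moves(
  targets=[
    [[0, 0, -0.05, 0, -1], [0, 0, -0.05, 0, -1], [0, 0, 0, 0, -1]],
  ],
)

```text
clock: 5.12
eef_pos: [0.4418, 0.0361, 0.05]
tool_rot: [0.079, 0.997, 0.0, 0.0]
ft_force: [0.4, -0.1, -2.1]
grip_width: 0.0528
grasp_force: 63.9
```

Request:
apply_moves(
  targets=[
    [[0, 0, -0.03, 0, -1], [0, 0, -0.03, 0, -1], [0, 0, 0, 0, -1]],
  ],
)

```text
clock: 5.37
eef_pos: [0.4415, 0.036, 0.0474]
tool_rot: [0.079, 0.997, -0.0, -0.0]
ft_force: [-0.6, 1.1, -2.0]
grip_width: 0.053
grasp_force: 63.9
```

Request:
apply_moves(
  targets=[
    [[0, 0, -0.03, 0, -1], [0, 0, 0, 0, -1]],
  ],
)

```text
clock: 5.53
eef_pos: [0.4417, 0.0359, 0.047]
tool_rot: [0.079, 0.997, 0.0, 0.0]
ft_force: [-1.5, -0.2, 4.7]
grip_width: 0.0529
grasp_force: 65.0
```

Contact, with the force reading positive. Releasing and rising.

Request:
apply_moves(
  targets=[
    [[0, 0, 0, 0, -0.4], [0, 0, 0, 0, 0.5], [0, 0, 0, 0, 1], [0, 0, 0, 0, 1], [0, 0, 0, 0, 1], [0, 0, 0, 0, 1], [0, 0, 0.3, 0, 1], [0, 0, 0.7, 0, 1]],
  ],
)

```text
clock: 6.2
eef_pos: [0.4385, 0.0357, 0.0837]
tool_rot: [0.079, 0.997, -0.001, -0.004]
ft_force: [-0.3, 0.9, -0.1]
grip_width: 0.0851
grasp_force: 0.0
```

Request:
apply_moves(
  targets=[
    [[0, 0, 0.9, 0, 1], [0, 0, 0.6, -7, 1], [0, 0, 0, -7, 1], [0, 0, 0, -7, 1], [0, 0, 0, -7, 1], [0, 0, 0, -7, 1], [0, 0, 0, -7, 1], [0, 0, 0, -7, 1]],
  ],
)

```text
clock: 6.87
eef_pos: [0.4415, 0.036, 0.1462]
tool_rot: [0.488, 0.873, -0.0, -0.0]
ft_force: [0.0, 0.6, -0.4]
grip_width: 0.0854
grasp_force: 0.0
```

Request:
apply_moves(
  targets=[
    [[0, 0, 0, -7, 1], [0, 0, 0, -7, 1], [0, 0, 0, -7, 1], [0, 0, 0, -7, 1], [0, 0, 0, -7, 1], [0, 0, 0, -6.3, 1], [0, 0, 0, 0, 1], [0, 0, 0, 0, 1]],
  ],
)

```text
clock: 7.53
eef_pos: [0.4416, 0.036, 0.1462]
tool_rot: [0.762, 0.648, -0.0, -0.0]
ft_force: [-0.3, 0.3, 0.4]
grip_width: 0.0852
grasp_force: 0.0
```

Run:
```python
from h import *
st();I,D=cam("side");P=cloud("side",D);g=I.astype(int)
dark=(g.max(2)-g.min(2)<30)&(g.max(2)<140)
M=dark&(P[...,0]>.38)&(P[...,0]<.5)&(P[...,1]>-.03)&(P[...,1]<.1)&(P[...,2]>.045)&(P[...,2]<.075)
q=P[M];print(M.sum(),q.min(0).round(3),q.max(0).round(3))
r=cv2.minAreaRect((q[:,:2]*1000).astype(np.float32));print(r)
cv2.imwrite("pics/s2.png",cv2.resize(I[150:330,230:450],None,fx=2.8,fy=2.8))
```

```text
t 7.53 tcp [441.6  36.  146.2] yang -9.2 tz [-0. -0. -1.] F [-0.3  0.3  0.4] w 85.2 gf 0.0 j [ 0.08  0.21 -0.32  1.05 -0.    1.81]
328 [0.423 0.004 0.045] [0.462 0.064 0.071]
((442.5382995605469, 33.294307708740234), (57.41261672973633, 33.65073013305664), 81.48182678222656)
```

View pics/s2.png

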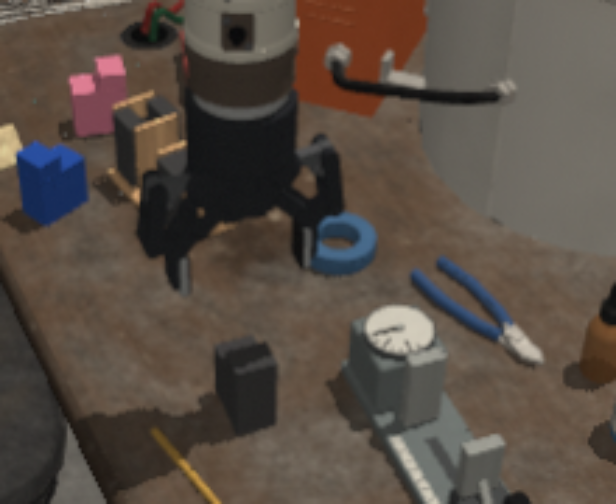

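The block stands upright alone at crop (245,385), centre about (442,35), yaw about 81°, with the open fingers above it. Descending for the second grip.

Request:
apply_moves(
  targets=[
    [[0, 0, -0.6, 0, 1], [0, 0, -0.7, 0, 1], [0, 0, -0.6, 0, 1], [0, 0, -0.4, 0, 1], [0, 0, -0.15, 0, 1], [0, 0, 0, 0, 1], [0, 0, 0, 0, 0.2], [0, 0, 0, 0, -1]],
  ],
)

```text
clock: 8.25
eef_pos: [0.4428, 0.0361, 0.0494]
tool_rot: [0.762, 0.647, 0.001, 0.001]
ft_force: [0.3, 0.3, -0.1]
grip_width: 0.0637
grasp_force: 0.0
```

Request:
apply_moves(
  targets=[
    [[0, 0, 0, 0, -1], [0, 0, 0, 0, -1], [0, 0, 0, 0, -1], [0, 0, 0, 0, -1], [0, 0, 0, 0, -1], [0, 0, 0, 0, -1], [0, 0, 0, 0, -1]],
  ],
)

```text
clock: 8.83
eef_pos: [0.4426, 0.0361, 0.0494]
tool_rot: [0.762, 0.647, 0.001, 0.001]
ft_force: [-1.0, 0.0, 5.8]
grip_width: 0.0334
grasp_force: 59.2
```

```bash
python3 -c "
from h import *;st()"
```

```text
t 8.83 tcp [442.6  36.1  49.4] yang -9.35 tz [ 0.002  0.    -1.   ] F [-1.   0.   5.8] w 33.4 gf 59.22018885612488 j [ 0.08  0.33 -0.45  0.79  0.    1.82]
```

Request:
apply_moves(
  targets=[
    [[0, 0, 0.2, 0, -1], [0, 0, 0.5, 0, -1], [0, 0, 0.7, 0, -1], [0, 0, 0.7, 0, -1], [0, 0, 0.5, 0, -1], [0, 0, 0.2, 0, -1], [0.2, -0.2, 0, 0.5, -1], [0.3, -0.4, 0, 0, -1]],
  ],
)

```text
clock: 9.5
eef_pos: [0.4608, 0.0129, 0.1607]
tool_rot: [0.759, 0.651, 0.0, -0.0]
ft_force: [-0.1, -0.2, -2.2]
grip_width: 0.0331
grasp_force: 59.8
```

Request:
apply_moves(
  targets=[
    [[0.35, -0.5, 0, 0, -1], [0.4, -0.5, 0, 0, -1], [0.4, -0.5, 0, 0, -1], [0.4, -0.5, 0, 0, -1], [0.3, -0.4, 0, 0, -1], [0.2, -0.33, 0, 0, -1], [0, 0, 0, 0, -1], [0, 0, 0, 0, -1]],
  ],
)

```text
clock: 10.17
eef_pos: [0.5428, -0.0976, 0.1589]
tool_rot: [0.76, 0.65, -0.001, -0.001]
ft_force: [-0.1, 0.3, -2.0]
grip_width: 0.0331
grasp_force: 59.8
```

```bash
python3 -c "
from h import *;st()"
```

```text
t 10.17 tcp [542.8 -97.6 158.9] yang -8.94 tz [-0.003  0.001 -1.   ] F [-0.1  0.3 -2. ] w 33.1 gf 59.820520877838135 j [-0.18  0.4  -0.01  1.16  0.    1.55]
```

Request:
apply_moves(
  targets=[
    [[0.04, 0.01, -0.4, 0, -1], [0, 0, -0.5, 0, -1], [0, 0, -0.5, 0, -1], [0, 0, -0.4, 0, -1], [0, 0, -0.3, 0, -1], [0, 0, -0.1, 0, -1], [0, 0, 0, 0, -1], [0, 0, 0, 0, -1]],
  ],
)

```text
clock: 10.83
eef_pos: [0.5449, -0.0962, 0.0725]
tool_rot: [0.759, 0.651, -0.0, -0.0]
ft_force: [-0.0, 0.2, -1.1]
grip_width: 0.033
grasp_force: 59.9
```

```bash
python3 -c "
from h import *;st()
I,D=cam('side');cv2.imwrite('pics/s3.png',cv2.resize(I[220:380,320:460],None,fx=3.7,fy=3.7))"
```

```text
t 10.83 tcp [544.9 -96.2  72.5] yang -8.82 tz [-0.  0. -1.] F [-0.   0.2 -1.1] w 33.0 gf 59.92699205875397 j [-0.17  0.48 -0.13  0.96  0.    1.55]
```

View pics/s3.png

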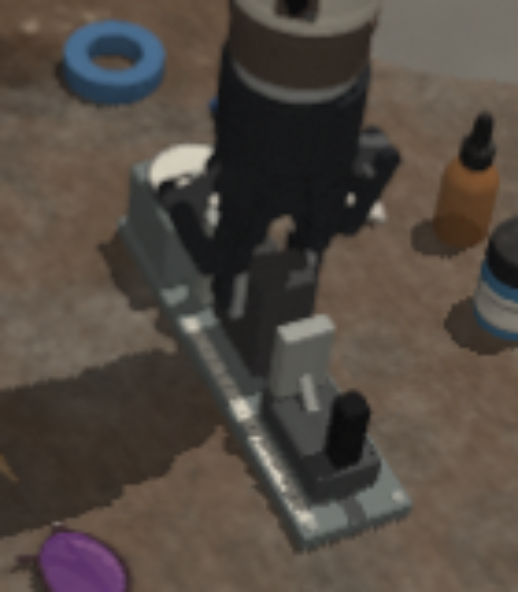

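The crop shows the block at (275,310) between the anvil and the white jaw plate at (303,350), clear of both. Lowering until it touches the bed.

Request:
apply_moves(
  targets=[
    [[0, 0, -0.12, 0, -1], [0, 0, -0.08, 0, -1], [0, 0, -0.04, 0, -1], [0, 0, 0, 0, -1]],
  ],
)

```text
clock: 11.22
eef_pos: [0.5449, -0.0968, 0.0624]
tool_rot: [0.76, 0.65, -0.0, -0.0]
ft_force: [0.2, -0.1, -2.0]
grip_width: 0.0335
grasp_force: 59.9
```

Request:
apply_moves(
  targets=[
    [[0, 0, -0.03, 0, -1], [0, 0, 0, 0, -1]],
  ],
)

```text
clock: 11.38
eef_pos: [0.5453, -0.0969, 0.0615]
tool_rot: [0.76, 0.65, 0.0, 0.0]
ft_force: [-0.7, 0.8, -1.9]
grip_width: 0.0333
grasp_force: 60.0
```

Request:
apply_moves(
  targets=[
    [[0, 0, -0.03, 0, -1], [0, 0, 0, 0, -1]],
  ],
)

```text
clock: 11.55
eef_pos: [0.5454, -0.0969, 0.0614]
tool_rot: [0.76, 0.65, 0.0, 0.0]
ft_force: [-1.7, -0.6, 4.1]
grip_width: 0.0333
grasp_force: 60.5
```

Request:
apply_moves(
  targets=[
    [[0, 0, -0.02, 0, -1], [0, 0, 0, 0, -1]],
  ],
)

```text
clock: 11.72
eef_pos: [0.5454, -0.0969, 0.0614]
tool_rot: [0.76, 0.65, 0.0, 0.0]
ft_force: [-3.1, 0.2, 9.6]
grip_width: 0.0331
grasp_force: 61.1
```

On the bed with contact. Release, rise, and go over to the post.

Request:
apply_moves(
  targets=[
    [[0, 0, 0.02, 0, -0.7], [0, 0, 0, 0, 0.3], [0, 0, 0, 0, 1], [0, 0, 0, 0, 1], [0, 0, 0, 0, 1], [0, 0, 0, 0, 1], [0, 0, 0.3, 0, 1], [0, 0, 0.6, 0, 1]],
  ],
)

```text
clock: 12.38
eef_pos: [0.5425, -0.0963, 0.0935]
tool_rot: [0.76, 0.65, -0.002, -0.003]
ft_force: [-0.2, -0.7, 0.0]
grip_width: 0.085
grasp_force: 0.0
```

Request:
apply_moves(
  targets=[
    [[0, 0, 0.8, 0, 1], [0, 0, 0.6, 0, 1], [0, 0, 0.2, 0, 1], [-0.05, -0.3, 0, 0, 1], [-0.1, -0.6, 0, 0, 1], [-0.1, -0.7, 0, 0, 1], [-0.1, -0.5, 0, 0, 1], [-0.05, -0.33, 0, 0, 1]],
  ],
)

```text
clock: 13.05
eef_pos: [0.5273, -0.1963, 0.1581]
tool_rot: [0.76, 0.65, -0.001, -0.001]
ft_force: [0.8, -0.2, -0.3]
grip_width: 0.085
grasp_force: 0.0
```

Request:
apply_moves(
  targets=[
    [[0, 0, 0, 0, 1], [0, 0, 0, 0, 1]],
  ],
)

```text
clock: 13.22
eef_pos: [0.5283, -0.1945, 0.1589]
tool_rot: [0.76, 0.65, -0.0, -0.001]
ft_force: [0.5, 0.4, 1.2]
grip_width: 0.0857
grasp_force: 0.0
```

Run:
```python
from h import *
st()
I,D=cam("side");P=cloud("side",D);g=I.astype(int)
M=(g.max(2)<45)&(P[...,2]>.05)&(P[...,2]<.09)&(P[...,1]>-.24)&(P[...,1]<-.15)&(P[...,0]>.49)&(P[...,0]<.57)
q=P[M];print("post",M.sum(),q.min(0).round(3),q.max(0).round(3))
M=(g.max(2)<110)&(P[...,2]>.065)&(P[...,2]<.088)&(P[...,1]>-.135)&(P[...,1]<-.06)&(P[...,0]>.49)&(P[...,0]<.6)
q=P[M];print("block",M.sum(),q.min(0).round(3),q.max(0).round(3))
cv2.imwrite('pics/s4.png',cv2.resize(I[220:380,320:460],None,fx=3.7,fy=3.7))
```

```text
t 13.22 tcp [ 528.3 -194.5  158.9] yang -8.96 tz [-0.002  0.001 -1.   ] F [0.5 0.4 1.2] w 85.7 gf 0.0 j [-0.35  0.42  0.02  1.17  0.    1.37]
post 144 [ 0.519 -0.205  0.05 ] [ 0.535 -0.187  0.082]
block 72 [ 0.524 -0.127  0.065] [ 0.558 -0.061  0.085]
```

View pics/s4.png

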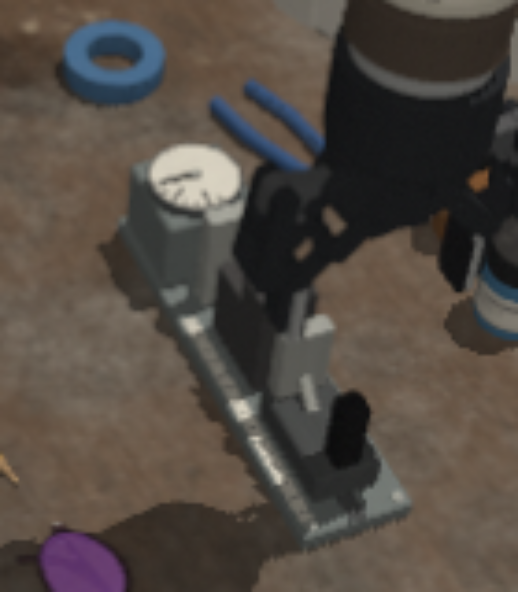

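The block stands at crop (245,320) between anvil and jaw, the needle is at rest, and the fingers are over the post at (348,425). Descending to the post.

Request:
apply_moves(
  targets=[
    [[0, 0, -0.5, 0, 1], [0, 0, -0.6, 0, 1], [0, 0, -0.6, 0, 1], [0, 0, -0.45, 0, 1], [0, 0, -0.27, 0, 1], [0, 0, 0, 0, 0.2], [0, 0, 0, 0, -0.4], [0, 0, 0, 0, -1]],
  ],
)

```text
clock: 13.93
eef_pos: [0.5303, -0.1939, 0.0647]
tool_rot: [0.759, 0.651, 0.001, 0.001]
ft_force: [-0.8, -0.7, -0.3]
grip_width: 0.0517
grasp_force: 0.0
```

Request:
apply_moves(
  targets=[
    [[0, 0, 0, 0, -1], [0, 0, 0, 0, -1], [0, 0, 0, 0, -1], [0, 0, 0, 0, -1], [0, 0, 0, 0, -1], [0, 0, 0, 0, -1], [0, 0, 0, 0, -1]],
  ],
)

```text
clock: 14.52
eef_pos: [0.5295, -0.1942, 0.0648]
tool_rot: [0.76, 0.65, 0.0, 0.001]
ft_force: [-1.8, 0.6, 5.7]
grip_width: 0.0151
grasp_force: 59.2
```

```bash
python3 -c "
from h import *;st()"
```

```text
t 14.52 tcp [ 529.5 -194.2   64.8] yang -8.86 tz [ 0.001 -0.001 -1.   ] F [-1.8  0.6  5.7] w 15.1 gf 59.17946755886078 j [-0.35  0.51 -0.11  0.95 -0.    1.37]
```

Request:
apply_moves(
  targets=[
    [[0.01, 0.06, 0, 0, -1], [0.01, 0.06, 0, 0, -1], [0.01, 0.06, 0, 0, -1], [0.01, 0.06, 0, 0, -1], [0.01, 0.06, 0, 0, -1], [0.01, 0.06, 0, 0, -1], [0.01, 0.06, 0, 0, -1], [0.01, 0.06, 0, 0, -1]],
  ],
)

```text
clock: 15.18
eef_pos: [0.5319, -0.1788, 0.0649]
tool_rot: [0.761, 0.649, -0.003, 0.003]
ft_force: [-4.4, -10.7, 4.7]
grip_width: 0.0151
grasp_force: 59.1
```

Request:
apply_moves(
  targets=[
    [[0.005, 0.03, 0, 0, -1], [0.005, 0.03, 0, 0, -1], [0.005, 0.03, 0, 0, -1], [0.005, 0.03, 0, 0, -1], [0, 0, 0, 0, -1]],
  ],
)

```text
clock: 15.6
eef_pos: [0.5327, -0.174, 0.0649]
tool_rot: [0.761, 0.649, -0.003, 0.003]
ft_force: [-5.2, -10.7, 5.4]
grip_width: 0.0151
grasp_force: 59.1
```

```bash
cat > look.py <<'E'
from h import *
import sys
st();I,D=cam("side")
cv2.imwrite(sys.argv[1],cv2.resize(I[250:300,345:415],None,fx=10,fy=10,interpolation=cv2.INTER_CUBIC))
E
python3 look.py pics/d1.png
```

```text
t 15.6 tcp [ 532.7 -174.    64.9] yang -9.03 tz [-0.    -0.008 -1.   ] F [ -5.2 -10.7   5.4] w 15.1 gf 59.14215803146362 j [-0.31  0.5  -0.12  0.95 -0.01  1.42]
```

Request:
apply_moves(
  targets=[
    [[0, 0.03, 0, 0, -1], [0.005, 0.03, 0, 0, -1], [0.003, 0.03, 0, 0, -1], [0.003, 0.03, 0, 0, -1], [0, 0, 0, 0, -1]],
  ],
)

```text
clock: 16.07
eef_pos: [0.5334, -0.1691, 0.0649]
tool_rot: [0.761, 0.649, -0.002, 0.003]
ft_force: [-4.3, -10.0, 5.1]
grip_width: 0.0152
grasp_force: 59.1
```

Request:
apply_moves(
  targets=[
    [[0, 0.025, 0, 0, -1], [0.003, 0.025, 0, 0, -1], [0, 0, 0, 0, -1]],
  ],
)

```text
clock: 16.32
eef_pos: [0.5337, -0.1672, 0.0649]
tool_rot: [0.761, 0.649, -0.002, 0.003]
ft_force: [-3.1, -10.3, 5.6]
grip_width: 0.015
grasp_force: 59.1
```

```bash
python3 look.py pics/d2.png
```

```text
t 16.32 tcp [ 533.7 -167.2   64.9] yang -9.03 tz [ 0.001 -0.008 -1.   ] F [ -3.1 -10.3   5.6] w 15.0 gf 59.07376527786255 j [-0.3   0.5  -0.12  0.95 -0.01  1.43]
```

View pics/d2.png

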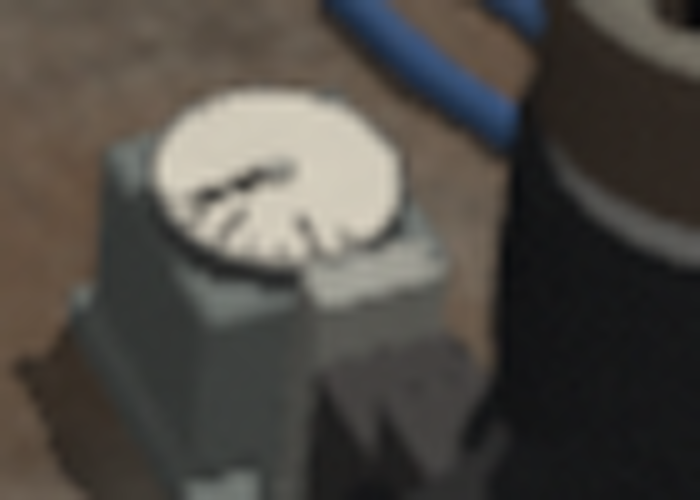

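The dial is at crop (280,180), with the needle still on its first mark at (200,200). The block touches or nearly touches the anvil at lower right. From here I'll read the needle by code.

```bash
cat > needle.py <<'E'
from h import *
st();I,D=cam("side");g=cv2.cvtColor(I,cv2.COLOR_BGR2GRAY)
s=4;x0,y0,x1,y1=350,250,400,285
G=cv2.resize(g[y0:y1,x0:x1],None,fx=s,fy=s,interpolation=cv2.INTER_CUBIC)
m=cv2.morphologyEx((G>150).astype(np.uint8),cv2.MORPH_OPEN,np.ones((3,3)))
c=max(cv2.findContours(m,0,1)[0],key=cv2.contourArea);h=cv2.convexHull(c)
px=lambda p:np.c_[(p[:,0]+.5)/s-.5+x0,(p[:,1]+.5)/s-.5+y0]
W=onz("side",px(h.reshape(-1,2).astype(float)),.071)[:,:2].astype(np.float32)
ctr,rad=cv2.minEnclosingCircle(W*1000);print("dial",np.round(ctr,1),round(rad,1))
v,u=np.mgrid[0:G.shape[0],0:G.shape[1]];Q=onz("side",px(np.c_[u.ravel(),v.ravel()]),.071)[:,:2]*1000-np.array(ctr)
r=np.hypot(*Q.T);a=(np.arctan2(Q[:,1],Q[:,0])-np.radians(171.2)+1)%(2*np.pi)-1
for lo,hi in((5,10),(9,16),(18,24)):
    k=(r>lo)&(r<hi);b=np.arange(-.9,2.7,.15)
    print(lo,hi,[(round(t+.075,2),int(np.mean(G.ravel()[k&(a>=t)&(a<t+.15)]))) for t in b])
k=(r>5)&(r<16);w=np.clip(150-G.ravel()[k].astype(float),0,None)
z=(w[:,None]*Q[k]/r[k][:,None]).sum(0);print("needle",((np.arctan2(z[1],z[0])-np.radians(171.2)+1)%(2*np.pi)-1).round(2))
E
python3 needle.py
```

```text
t 16.37 tcp [ 533.7 -167.2   64.9] yang -9.03 tz [ 0.001 -0.008 -1.   ] F [ -3.4 -10.5   3.8] w 14.8 gf 59.07632768154144 j [-0.3   0.5  -0.12  0.95 -0.01  1.43]
dial [556.3  -8.4] 26.6
5 10 [(np.float64(-0.82), 185), (np.float64(-0.68), 179), (np.float64(-0.52), 163), (np.float64(-0.37), 137), (np.float64(-0.22), 114), (np.float64(-0.07), 82), (np.float64(0.08), 79), (np.float64(0.23), 107), (np.float64(0.38), 146), (np.float64(0.52), 176), (np.float64(0.68), 193), (np.float64(0.83), 201), (np.float64(0.98), 201), (np.float64(1.13), 200), (np.float64(1.28), 202), (np.float64(1.43), 201), (np.float64(1.58), 203), (np.float64(1.73), 202), (np.float64(1.88), 202), (np.float64(2.03), 202), (np.float64(2.18), 203), (np.float64(2.33), 204), (np.float64(2.48), 205), (np.float64(2.63), 204)]
9 16 [(np.float64(-0.82), 201), (np.float64(-0.68), 200), (np.float64(-0.52), 199), (np.float64(-0.37), 197), (np.float64(-0.22), 168), (np.float64(-0.07), 125), (np.float64(0.08), 102), (np.float64(0.23), 145), (np.float64(0.38), 177), (np.float64(0.52), 173), (np.float64(0.68), 185), (np.float64(0.83)
[... 232 characters left out ...]
 (np.float64(2.33), 203), (np.float64(2.48), 203), (np.float64(2.63), 204)]
18 24 [(np.float64(-0.82), 202), (np.float64(-0.68), 202), (np.float64(-0.52), 203), (np.float64(-0.37), 205), (np.float64(-0.22), 203), (np.float64(-0.07), 170), (np.float64(0.08), 139), (np.float64(0.23), 144), (np.float64(0.38), 184), (np.float64(0.52), 165), (np.float64(0.68), 162), (np.float64(0.83), 191), (np.float64(0.98), 194), (np.float64(1.13), 190), (np.float64(1.28), 194), (np.float64(1.43), 161), (np.float64(1.58), 169), (np.float64(1.73), 191), (np.float64(1.88), 181), (np.float64(2.03), 202), (np.float64(2.18), 204), (np.float64(2.33), 203), (np.float64(2.48), 203), (np.float64(2.63), 202)]
needle 0.02
```

Request:
apply_moves(
  targets=[
    [[0.003, 0.025, 0, 0, -1], [0.003, 0.025, 0, 0, -1], [0, 0, 0, 0, -1]],
  ],
)

```text
clock: 16.67
eef_pos: [0.5339, -0.1658, 0.0649]
tool_rot: [0.761, 0.649, -0.003, 0.004]
ft_force: [-4.3, -12.9, 4.5]
grip_width: 0.0149
grasp_force: 59.0
```

Request:
apply_moves(
  targets=[
    [[0.003, 0.025, 0, 0, -1], [0, 0, 0, 0, -1]],
  ],
)

```text
clock: 16.83
eef_pos: [0.534, -0.1652, 0.0649]
tool_rot: [0.761, 0.649, -0.003, 0.004]
ft_force: [-2.6, -13.8, 4.2]
grip_width: 0.0153
grasp_force: 59.0
```

```bash
python3 needle.py
```

```text
t 16.83 tcp [ 534.  -165.2   64.9] yang -9.07 tz [ 0.   -0.01 -1.  ] F [ -2.6 -13.8   4.2] w 15.3 gf 59.005537033081055 j [-0.3   0.5  -0.13  0.95 -0.01  1.43]
dial [557.8 -14.8] 32.8
5 10 [(np.float64(-0.82), 126), (np.float64(-0.68), 129), (np.float64(-0.52), 135), (np.float64(-0.37), 126), (np.float64(-0.22), 123), (np.float64(-0.07), 130), (np.float64(0.08), 156), (np.float64(0.23), 184), (np.float64(0.38), 201), (np.float64(0.52), 204), (np.float64(0.68), 203), (np.float64(0.83), 199), (np.float64(0.98), 189), (np.float64(1.13), 171), (np.float64(1.28), 170), (np.float64(1.43), 186), (np.float64(1.58), 202), (np.float64(1.73), 204), (np.float64(1.88), 203), (np.float64(2.03), 203), (np.float64(2.18), 203), (np.float64(2.33), 203), (np.float64(2.48), 203), (np.float64(2.63), 204)]
9 16 [(np.float64(-0.82), 193), (np.float64(-0.68), 194), (np.float64(-0.52), 195), (np.float64(-0.37), 191), (np.float64(-0.22), 180), (np.float64(-0.07), 157), (np.float64(0.08), 114), (np.float64(0.23), 105), (np.float64(0.38), 160), (np.float64(0.52), 199), (np.float64(0.68), 204), (np.float64(0.83)
[... 233 characters left out ...]
(np.float64(2.33), 203), (np.float64(2.48), 202), (np.float64(2.63), 202)]
18 24 [(np.float64(-0.82), 200), (np.float64(-0.68), 202), (np.float64(-0.52), 204), (np.float64(-0.37), 201), (np.float64(-0.22), 198), (np.float64(-0.07), 193), (np.float64(0.08), 190), (np.float64(0.23), 151), (np.float64(0.38), 117), (np.float64(0.52), 172), (np.float64(0.68), 173), (np.float64(0.83), 167), (np.float64(0.98), 146), (np.float64(1.13), 163), (np.float64(1.28), 154), (np.float64(1.43), 162), (np.float64(1.58), 165), (np.float64(1.73), 154), (np.float64(1.88), 149), (np.float64(2.03), 138), (np.float64(2.18), 125), (np.float64(2.33), 122), (np.float64(2.48), 136), (np.float64(2.63), 145)]
needle -0.15
```

```bash
python3 - <<'E'
t=open('needle.py').read()
t=t.replace('print("dial"','ctr=(556.3,-8.4);print("dial"').replace('((5,10),(9,16),(18,24))','((5,9),(9,14))').replace('(round(t+.075,2),int(','(round(float(t)+.075,2),int(').replace('np.arange(-.9,2.7,.15)','np.arange(-.3,2.1,.15)').replace('(r>5)&(r<16)','(r>5)&(r<13)')
open('needle.py','w').write(t)
E
python3 needle.py
```

```text
t 16.88 tcp [ 534.  -165.3   64.9] yang -9.07 tz [ 0.001 -0.01  -1.   ] F [ -3.4 -13.4   3.9] w 14.9 gf 58.99020552635193 j [-0.3   0.5  -0.13  0.95 -0.01  1.43]
dial [556.3  -8.4] 32.8
5 9 [(-0.22, 198), (-0.07, 198), (0.07, 193), (0.22, 180), (0.38, 152), (0.53, 120), (0.67, 104), (0.82, 127), (0.97, 167), (1.12, 191), (1.27, 200), (1.42, 201), (1.57, 203), (1.72, 202), (1.88, 202), (2.02, 202)]
9 14 [(-0.22, 199), (-0.07, 200), (0.07, 200), (0.22, 200), (0.38, 183), (0.53, 134), (0.67, 90), (0.82, 137), (0.97, 192), (1.12, 203), (1.27, 201), (1.42, 191), (1.57, 189), (1.72, 200), (1.88, 204), (2.02, 203)]
needle 0.66
```

The needle reads 0.66 and I want about 1.05, so about 1.3 mm more.

Request:
apply_moves(
  targets=[
    [[0.003, 0.02, 0, 0, -1], [0.003, 0.02, 0, 0, -1], [0, 0, 0, 0, -1], [0, 0, 0, 0, -1]],
  ],
)

```text
clock: 17.27
eef_pos: [0.5341, -0.1642, 0.0649]
tool_rot: [0.761, 0.649, -0.003, 0.004]
ft_force: [-4.7, -14.3, 3.2]
grip_width: 0.0155
grasp_force: 59.0
```

```bash
python3 needle.py
```

```text
t 17.27 tcp [ 534.1 -164.2   64.9] yang -9.09 tz [ 0.    -0.011 -1.   ] F [ -4.7 -14.3   3.2] w 15.5 gf 58.96689176559448 j [-0.29  0.5  -0.13  0.94 -0.01  1.44]
dial [556.3  -8.4] 32.9
5 9 [(-0.22, 199), (-0.07, 199), (0.07, 199), (0.22, 200), (0.38, 199), (0.53, 194), (0.67, 174), (0.82, 135), (0.97, 103), (1.12, 102), (1.27, 144), (1.42, 177), (1.57, 194), (1.72, 200), (1.88, 204), (2.02, 205)]
9 14 [(-0.22, 200), (-0.07, 200), (0.07, 200), (0.22, 200), (0.38, 195), (0.53, 186), (0.67, 182), (0.82, 142), (0.97, 103), (1.12, 143), (1.27, 192), (1.42, 193), (1.57, 189), (1.72, 200), (1.88, 204), (2.02, 204)]
needle 1.02
```

The needle is at 1.02, mid-range. I'll ease the arm's push, then release and rise.

Request:
apply_moves(
  targets=[
    [[-0.005, -0.03, 0, 0, -1], [-0.005, -0.03, 0, 0, -1], [0, 0, 0, 0, -1]],
  ],
)

```text
clock: 17.57
eef_pos: [0.5341, -0.1643, 0.0649]
tool_rot: [0.76, 0.649, -0.001, 0.003]
ft_force: [-2.0, -8.7, 4.2]
grip_width: 0.0148
grasp_force: 59.1
```

```bash
python3 needle.py|egrep '^t|need'
```

```text
t 17.57 tcp [ 534.1 -164.3   64.9] yang -9.01 tz [ 0.001 -0.006 -1.   ] F [-2.  -8.7  4.2] w 14.8 gf 59.08463716506958 j [-0.3   0.5  -0.13  0.95 -0.01  1.43]
needle 1.01
```

Request:
apply_moves(
  targets=[
    [[0, -0.03, 0, 0, -1], [0, 0, 0, 0, -0.6], [0, 0, 0, 0, -0.1], [0, 0, 0, 0, 0.5], [0, 0, 0, 0, 1], [0, 0, 0, 0, 1], [0, 0, 0, 0, 1], [0, 0, 0.3, 0, 1]],
  ],
)

```text
clock: 18.28
eef_pos: [0.5322, -0.1614, 0.0733]
tool_rot: [0.76, 0.65, -0.001, -0.002]
ft_force: [-0.2, -0.9, -1.2]
grip_width: 0.0852
grasp_force: 0.0
```

Request:
apply_moves(
  targets=[
    [[0, 0, 0.6, 0, 1], [0, 0, 0.8, 0, 1], [0, 0, 0.8, 0, 1], [0, 0, 0.8, 0, 1], [-0.4, 0, 0.4, 0, 1], [-0.5, 0, 0, 0, 1], [0, 0, 0, 0, 1], [0, 0, 0, 0, 1]],
  ],
)

```text
clock: 18.95
eef_pos: [0.4975, -0.1621, 0.2119]
tool_rot: [0.76, 0.65, 0.0, 0.0]
ft_force: [0.6, -0.3, -0.7]
grip_width: 0.0853
grasp_force: 0.0
```

```bash
python3 needle.py|egrep '^t|need'; python3 -c "
from h import *
I,D=cam('side');cv2.imwrite('pics/f.png',cv2.resize(I[130:380,200:460],None,fx=2.3,fy=2.3,interpolation=cv2.INTER_CUBIC))"
```

```text
t 18.95 tcp [ 497.5 -162.1  211.9] yang -8.88 tz [ 0.001 -0.    -1.   ] F [ 0.6 -0.3 -0.7] w 85.3 gf 0.0 j [-0.32  0.3  -0.01  1.26  0.    1.41]
needle 0.98
```

View pics/f.png

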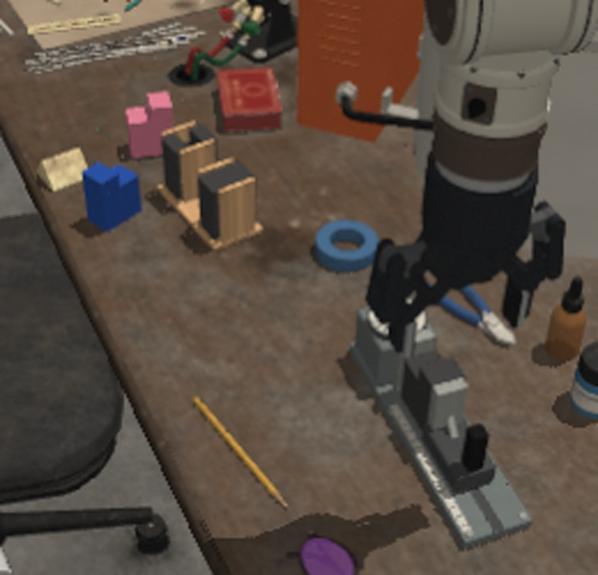

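The block is clamped between jaw and anvil at (430,380), and the other two blocks are still in the rack. A finger partly covers the dial at (400,330), so I'll move clear and read the needle once more.

Request:
apply_moves(
  targets=[
    [[-0.6, 0, 0.5, 0, 1], [-0.7, 0, 0.5, 0, 1], [-0.7, 0, 0.5, 0, 1], [-0.7, 0, 0.3, 0, 1], [-0.7, 0, 0, 0, 1], [-0.5, 0, 0, 0, 1], [0, 0, 0, 0, 1], [0, 0, 0, 0, 1]],
  ],
)

```text
clock: 19.72
eef_pos: [0.342, -0.1623, 0.2835]
tool_rot: [0.76, 0.65, 0.0, 0.0]
ft_force: [-0.3, 0.1, -0.6]
grip_width: 0.0853
grasp_force: 0.0
```

```bash
python3 needle.py
python3 - <<'E'
from h import *
I,D=cam("top");P=cloud("top",D)
# needle from top, raised onto the dial plane
g=cv2.cvtColor(I,cv2.COLOR_BGR2GRAY);v,u=np.mgrid[185:232:.25,370:420:.25]
G=cv2.remap(g,u.astype(np.float32),v.astype(np.float32),cv2.INTER_CUBIC).ravel().astype(float)
Q=onz("top",np.c_[u.ravel(),v.ravel()],.071)[:,:2]*1000-np.array([559,-10.5])
r=np.hypot(*Q.T);a=(np.arctan2(Q[:,1],Q[:,0])-np.radians(171.2)+1)%(2*np.pi)-1
print([(round(float(t)+.075,2),int(G[(r>7)&(r<14)&(a>=t)&(a<t+.15)].mean())) for t in np.arange(-.3,2.1,.15)])
E
```

```text
t 19.72 tcp [ 342.  -162.3  283.5] yang -8.9 tz [ 0.001 -0.    -1.   ] F [-0.3  0.1 -0.6] w 85.3 gf 0.0 j [-0.44 -0.02 -0.2   1.39  0.    1.28]
dial [556.3  -8.4] 32.7
5 9 [(-0.22, 195), (-0.07, 196), (0.07, 196), (0.22, 197), (0.38, 196), (0.53, 191), (0.67, 170), (0.82, 132), (0.97, 101), (1.12, 100), (1.27, 141), (1.42, 174), (1.57, 190), (1.72, 197), (1.88, 200), (2.02, 201)]
9 14 [(-0.22, 196), (-0.07, 196), (0.07, 196), (0.22, 196), (0.38, 192), (0.53, 182), (0.67, 177), (0.82, 135), (0.97, 96), (1.12, 141), (1.27, 188), (1.42, 190), (1.57, 185), (1.72, 196), (1.88, 200), (2.02, 200)]
needle 1.01
[(-0.22, 249), (-0.07, 248), (0.07, 245), (0.22, 235), (0.38, 216), (0.53, 190), (0.67, 176), (0.82, 211), (0.97, 243), (1.12, 244), (1.27, 234), (1.42, 233), (1.57, 246), (1.72, 250), (1.88, 250), (2.02, 251)]
```

The side view gives 1.01. The top view used a guessed dial centre, so I'll recheck it with a fitted one.

Run:
```python
from h import *
I,D=cam("top");g=cv2.cvtColor(I,cv2.COLOR_BGR2GRAY);v,u=np.mgrid[185:232:.25,370:420:.25]
def prof(g):
    F=cv2.remap(g,u.astype(np.float32),v.astype(np.float32),cv2.INTER_CUBIC)
    W=onz("top",np.c_[u.ravel(),v.ravel()],.071)[:,:2]*1000
    m=cv2.morphologyEx((F>185).astype(np.uint8),cv2.MORPH_OPEN,np.ones((5,5)))
    n,l,s,_=cv2.connectedComponentsWithStats(m);k=1+s[1:,4].argmax()
    c,R=cv2.minEnclosingCircle(W[(l==k).ravel()].astype(np.float32));Q=W-np.array(c);G=F.ravel().astype(float)
    r=np.hypot(*Q.T);a=(np.arctan2(Q[:,1],Q[:,0])-np.radians(171.2)+1)%(2*np.pi)-1
    print(np.round(c,1),round(R,1))
    for lo,hi in((5,9),(9,14)):print([(round(float(t)+.075,2),int(G[(r>lo)&(r<hi)&(a>=t)&(a<t+.15)].mean())) for t in np.arange(-.45,1.95,.15)])
prof(cv2.imread("pics/topraw.png",0));prof(g)
```

```text
[558.3  -6. ] 27.3
[(-0.38, 240), (-0.23, 225), (-0.08, 204), (0.07, 192), (0.22, 196), (0.37, 222), (0.52, 234), (0.67, 240), (0.82, 244), (0.97, 246), (1.12, 247), (1.27, 247), (1.42, 248), (1.57, 248), (1.72, 248), (1.87, 249)]
[(-0.38, 248), (-0.23, 241), (-0.08, 214), (0.07, 211), (0.22, 235), (0.37, 245), (0.52, 244), (0.67, 244), (0.82, 248), (0.97, 249), (1.12, 248), (1.27, 247), (1.42, 244), (1.57, 245), (1.72, 247), (1.87, 249)]
[558.4  -5.9] 27.4
[(-0.38, 248), (-0.23, 248), (-0.08, 248), (0.07, 247), (0.22, 246), (0.37, 244), (0.52, 237), (0.67, 220), (0.82, 185), (0.97, 167), (1.12, 185), (1.27, 217), (1.42, 239), (1.57, 247), (1.72, 248), (1.87, 250)]
[(-0.38, 250), (-0.23, 250), (-0.08, 250), (0.07, 250), (0.22, 250), (0.37, 249), (0.52, 245), (0.67, 238), (0.82, 205), (0.97, 171), (1.12, 210), (1.27, 243), (1.42, 246), (1.57, 247), (1.72, 249), (1.87, 251)]
```

Both views now agree on about 1.0 rad, midway between the marks. Handing in.

```bash
python3 -c "
from workcell import order;print(order.job_done())"
```

```text
the job is handed in; nothing more can be done
None
```

The stepped block is held in the gauge, its 54 mm width between jaw and anvil, with the needle at about 1.0 rad (long marks at 0.6 and 1.5); the other two blocks are still in the rack, the arm is clear, and the job was handed in at about 20 s of the 64 s allowed.

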